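# Take the odd small biscuit out of the large row with the tongs

### The job

The biscuits on the board are sorted by size, large ones in the row near the robot and small ones in the far row, but one small biscuit has ended up among the large ones. Pick up the spring tongs, close their jaws on that misplaced small biscuit without touching any biscuit with the gripper, leave the other biscuits where they are, and lift it about 10 cm clear of the board. Finish still squeezing the level tongs, with the biscuit held still in the air between the jaws.

Things in the scene. Friction and masses are not known exactly. Their poses are not given: they have to be found in the camera images.
- tongs_grip (a point): Point midway between the black ribbed rubber grips (50 mm long, 26 mm high) on the arms of steel spring tongs lying on edge, 13 mm above their lowest edge. Tongs 228 mm long, arms 24 mm high, about 90 g. x points to the jaws, y to the left arm, z up. Width over the grips: 62 mm sprung open, 44 mm when holding the small biscuit; at 56 mm they can be carried with the jaws still open.
- tongs_jaws (a point): Midway between the jaws, 95 mm ahead of tongs_grip, 12 mm above the tongs' lowest edge. Each jaw is a 24 mm high plate bent to a shallow V, hollow side inward, reaching 18 mm either way along x; the hollows are 73 mm apart open and 61 mm with the grips at 56 mm. Lowered round the biscuit with their lowest edge 3 to 6 mm above the board, they grip its upright side.
- board_top (a point): Centre of the upper face of the fixed wooden serving board, 150 (x) by 230 (y) by 14 mm, on the worktop. x points from the near row to the far row; a ridge 3.5 mm high lies between them. Near row: three places 36 mm before this point, 75 mm apart along y; far row 40 mm beyond it.
- odd_biscuit_center (a point): The misplaced small biscuit: round, hard-baked, 32 mm across, 24 mm high, about 20 g, with an upright side 6 to 16 mm above its flat underside. It lies with two large ones in the board's near row, in any of the three places. This point is its centre, 12 mm above its underside.
- large_1_center (a point): A large round hard-baked biscuit, 46 mm across and 30 mm high, lying flat in the board's near row; to be left alone. This point is its centre, 15 mm above its flat underside.
- large_2_center (a point): A large round hard-baked biscuit, 46 mm across and 30 mm high, lying flat in the board's near row; to be left alone. This point is its centre, 15 mm above its flat underside.
- small_1_center (a point): A small round hard-baked biscuit, 32 mm across and 24 mm high, lying flat in the board's far row of small ones; to be left alone. This point is its centre, 12 mm above its flat underside.
- small_2_center (a point): A small round hard-baked biscuit, 32 mm across and 24 mm high, lying flat in the board's far row of small ones; to be left alone. This point is its centre, 12 mm above its flat underside.
- small_3_center (a point): A small round hard-baked biscuit, 32 mm across and 24 mm high, lying flat in the board's far row of small ones; to be left alone. This point is its centre, 12 mm above its flat underside.
- tongs: The spring pushes out on each grip with about 7 N when open, 10 N when on the biscuit; a squeeze of 20 to 50 N holds it firmly; the arms move alike. The same tongs as a whole; origin under the middle of the grips on the lowest edge, axes as for tongs_grip.
- tongs_left: The left arm of the tongs with its grip and jaw; origin on its hinge pin, 90 mm behind tongs_grip, x along the arm.
- tongs_right: The right arm of the tongs with its grip and jaw; origin on its hinge pin, 90 mm behind tongs_grip, x along the arm.
Things that resemble listed ones, but are neither listed nor needed, are in the scene too. What is shaped like the part that bears odd_biscuit_center but orange or pink is not meant.

How it is judged:
On the way, in this order (a step that is already met when the one before it is completed fails the run):
1. the gripper has lifted the tongs off the worktop, not yet touching the biscuit (height (world z) of tongs_grip above 0.022 m and contact force between the fingers and tongs above 1 N and contact force between tongs and odd_biscuit below 0.05 N), for 0.2 s.
2. the jaws hold the small biscuit from both sides (contact force between each of tongs_left, tongs_right and odd_biscuit above 0.5 N), for 0.2 s.
At the end, for the whole second after the job is handed in: The misplaced small biscuit is still (under 3 cm/s) between both jaws, 70 mm or more above where it lay and within 25 mm of the jaws' middle; the gripper squeezes the tongs, level within 0.4 rad, and does not touch the biscuit; every other biscuit is within 20 mm of its start (all of step 2 and height (world z) of odd_biscuit_center above 0.096 m and height (world z) of tongs_grip above 0.07 m and angle between tongs_grip's own z axis and vertical below 0.4 rad and distance between odd_biscuit_center and tongs_jaws below 0.025 m and contact force between the fingers and tongs above 1 N and linear speed of odd_biscuit below 0.03 m/s and contact force between the fingers and odd_biscuit below 0.05 N and distance of each of large_1_center, large_2_center, small_1_center, small_2_center, small_3_center from where it was at the start of the episode below 0.02 m); the arm keeps its last pose, push and grip.
It fails at once if the gripper or arm touches a biscuit (contact force between any of the fingers, the arm and odd_biscuit above 0.3 N or contact force between any of the fingers, the arm and large_1 above 0.3 N or contact force between any of the fingers, the arm and large_2 above 0.3 N or contact force between any of the fingers, the arm and small_1 above 0.3 N or contact force between any of the fingers, the arm and small_2 above 0.3 N or contact force between any of the fingers, the arm and small_3 above 0.3 N).
It fails at once if another biscuit is pushed away by more than 20 mm (distance of any of large_1_center, large_2_center, small_1_center, small_2_center, small_3_center from where it was at the start of the episode above 0.02 m).
It also fails if it takes over 34 s, if anything falls off the work surface, if the arm or the gripper's body presses on something with over 40 N, if the wrist force passes 120 N, or if a joint passes its speed limit or range.

### The arm

A 6-joint arm with a two-finger parallel gripper is mounted at the origin on a cart in front of the work surface, level with it; the furniture and walls round the work are solid. World frame = base frame: x ahead of the robot, y to its left, z up, the work surface at z = 0. Lengths are in m, angles in rad, forces in N, time in s.
With the tool pointing down it reaches from about 0.35 to 0.775 m from the base axis. Payload 5.5 kg.
Tool frame: the origin (TCP) lies at the very end of the fingers, on their centre line; the grasp point (between the pads) lies env.hold_point_z behind it (env.hold_point_z is the distance from the TCP to the grasp point, in m); z points along the fingers, y is the line along which they close (so a half turn about z gives the same grasp; the last joint's range is limited). The gripper opens to 85 mm and grips with 20 to 120 N. Pads are 22 mm wide; open, the fingers measure 114 mm over their backs; the gripper's body (76 mm by 85 mm) begins 54 mm behind the grasp point. The pads swing forward as they close: fully open they stand 13 mm farther back than shut.
Start: joints at [-1.36, 0.313, 0.046, 1.304, 0, 1.431], TCP at [0.198, -0.54, 0.231] pointing down, gripper open.
Joint ranges: [-2.76, 2.76], [-0.86, 1.69], [-1.03, 1.26], [-2.2, 2.34], [-1.47, 1.5], [-3.14, 3.14]. Speed limits (rad/s): [2.57, 2.57, 3.14, 3.14, 3.14, 3.14].

### API

Orientations are given as a unit quaternion [w, x, y, z].
In Python, from workcell import env gives the robot as it stands.
- The arm moves only by the tool carry_out, never from a script. Its argument "steps" is a list of rows, each a list of 3 entries, a list of its own where there are three numbers: the turn, a rotation vector about the tool's x, y, z in degrees, then the shift along the tool's x, y, z in cm, then the closure in counts, from 0 (fully open) to 255 (shut). A call has exactly 8 rows; each row is the pose to reach, as a shift and turn from the pose commanded when the call began, along the tool's axes at that moment; what a row does not reach only later rows make up. A row lasts 1/8 s, in which the tool goes at most 62.5 mm and 10.7 degrees, less where a joint would pass 70% of its speed; a pose out of reach is approached as far as the arm can. A call with a gripper value outside its range is refused whole. The fingers move at their own pace and stop on an object; "force" is the grip in N (left out, the last holds). Time passes only in rows, so rows that repeat a pose let the fingers close, or fill a call up. It gives the time, the measured TCP pose, the force, the opening and the grip force at its end, in the units of the state.
- env.get_state(): the state, without advancing time (a new reading comes with each control period).
- env.read_camera(name): name is "side" or "top"; returns (picture, depth): 400x640x3 uint8, red, green, blue; 400x640 float32, m along the optical axis (not along the pixel's ray), 0 where there is no reading.
- env.get_calibration(name): a dict with "fx", "fy", "cx", "cy" (pixels), "origin" and "orientation" of the camera in the world. Camera axes: x right, y up, looking along -z (the intrinsics and any distortion apply to the point x, -y, -z); pixel columns grow to the right and rows downward; lengths in m; the calibration is good to about 2 mm. A picture is of the moment at which its call begins. get_calibration takes no time and is no camera call.
- env.hand_in(): hands the job in; it is judged then, once.
The state is a dict: "clock": time; "joint_pos": joint angles; "qvel": joint speeds; "tau": joint torques, N m; "tcp_pos": TCP position; "orientation": TCP orientation; "wrist_force": force on the tool from outside, world axes, zero at the start; "ft_torque": the same for the moment, N m; "finger_gap": finger opening in m; "grip_force": force on a finger pad.
Only numpy, scipy, OpenCV 4.12 (cv2) and the standard library are available. Lean on these libraries where they do the work, as an engineer would, in place of code of your own. Each camera call takes 0.05 s, during which the arm holds its last target. There are 200 camera calls.

## Working session

There is one attempt and no reset: what is moved stays moved. The work goes in short steps, Python scripts to look and compute and a tool call to move; the robot and the scene stay as the last step left them, time stands still between calls to the robot, and variables do not carry over. Pictures are saved under pics/ and viewed, at most 10 in all, crops included, and the job is handed in when it is done.

Besides the shell and the picture viewer there is one more tool, called as a command line: name --argument value ..., lists and objects as JSON in quotes. carry_out: Moves the arm, as the interface text tells. Its arguments: {"type":"object","properties":{"steps":{"type":"array","items":{"type":"array"}},"force":{"type":"number"}},"required":["steps"]}

```bash
mkdir -p pics; ls
cat > h.py <<'E'
import numpy as np, cv2
from workcell import env
from scipy.spatial.transform import Rotation as R
def rot(q): return R.from_quat([q[1],q[2],q[3],q[0]]).as_matrix()
def pts(c,depth):
    v,u=np.mgrid[0:400,0:640]; d=depth
    P=np.stack([(u-c['cx'])/c['fx']*d,-(v-c['cy'])/c['fy']*d,-d],-1)
    return P@rot(c['orientation']).T+np.array(c['origin'])
def grab(n,save=None):
    p,d=env.read_camera(n); c=env.get_calibration(n)
    if save: cv2.imwrite('pics/'+save,p[:,:,::-1])
    return p,d,c
E
python3 - <<'E'
from h import *
for n in('top','side'):
    p,d,c=grab(n,n+'1.png'); np.savez(n+'1.npz',p=p,d=d); print(n,c,d.min(),d.max())
print(env.get_state(),env.hold_point_z)
E
```

```text
pics
top {'fx': 514.1835499528829, 'fy': 514.1835499528829, 'cx': 325.3865135817699, 'cy': 202.63336402597687, 'origin': array([0.46236305, 0.01004341, 1.24292383]), 'orientation': array([-0.70058657, -0.01971572,  0.03010624,  0.71265936])} 0.0 2.1951597
side {'fx': 490.30526377825595, 'fy': 490.30526377825595, 'cx': 318.79263549211447, 'cy': 205.84356985801625, 'origin': array([0.13917802, 0.69571719, 0.65362626]), 'orientation': array([-0.23651041, -0.11140372,  0.4259686 ,  0.86614248])} 0.0 2.5071476
{'clock': 0.1, 'joint_pos': array([-1.35962251e+00,  3.13960412e-01,  4.51101338e-02,  1.30363687e+00,
        2.06748584e-05,  1.43117537e+00]), 'qvel': array([-0.00042154, -0.00067288,  0.00272675,  0.00085674, -0.00071598,
       -0.00125744]), 'tau': array([ 2.14086205e-03, -4.81723022e+01,  2.99245119e+01,  1.27612276e-02,
       -2.11979341e-04, -2.86049051e-07]), 'tcp_pos': array([ 0.19748326, -0.5395318 ,  0.23048526]), 'orientation': array([-8.45240006e-04,  9.84656922e-01,  1.74499374e-01, -1.99085339e-05]), 'wrist_force': array([0.42824373, 0.06191823, 0.6247068 ]), 'ft_torque': array([-0.01329399,  0.00674523,  0.00600255]), 'grip_force': 0.0, 'finger_gap': 0.0848566295004537} 0.0187
```

View pics/top1.png

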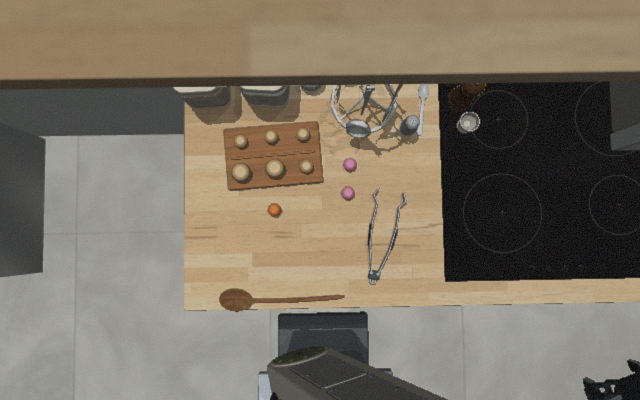

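View pics/side1.png

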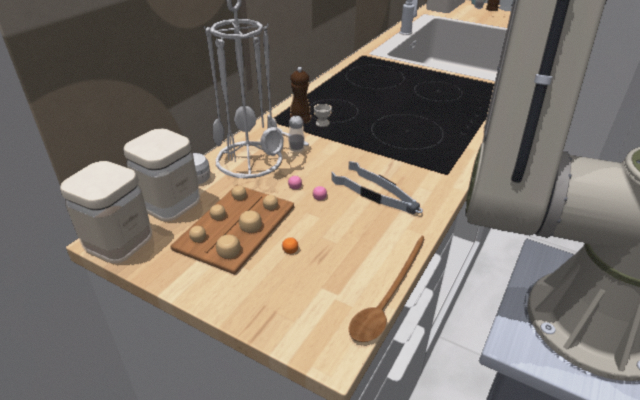

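Candidates for the odd biscuit in the top view are:
- Near row: (241,172) and (275,169), both large, and (307,167), small.
- Far row: (241,141), (271,136) and (303,134), the small ones that belong there.
- Decoys: pink at (349,164) and (348,193), orange at (274,210).

I choose (307,167). The tongs have their hinge at (374,277) and jaws at about (376,192) and (404,196). The wooden spoon and the rack utensils are not wanted.

Run:
```python
from h import *
c=env.get_calibration('top'); z=np.load('top1.npz'); p,d=z['p'],z['d']; P=pts(c,d)
print('table z',np.median(P[220:260,200:260,2]), 'board z',[round(float(np.median(P[v-1:v+2,u-1:u+2,2])),4) for u,v in((257,180),(290,176),(287,150),(255,160))])
cv2.imwrite('pics/crop1.png',cv2.resize(p[110:300,215:445,::-1],None,fx=3.4,fy=3.1,interpolation=cv2.INTER_CUBIC))
# board by plane z 0.014 : brown mask
hsv=cv2.cvtColor(p,cv2.COLOR_RGB2HSV)
def ray(u,v,h):
    D=rot(c['orientation'])@np.array([(u-c['cx'])/c['fx'],-(v-c['cy'])/c['fy'],-1]); o=np.array(c['origin']); return o+D*(h-o[2])/D[2]
H=P[...,2]
roi=np.zeros(H.shape,bool); roi[115:200,215:330]=1
m=(roi&(H>0.022)).astype(np.uint8)
n,l,s,ce=cv2.connectedComponentsWithStats(m)
for i in range(1,n):
    if s[i,4]>20:
        q=l==i; print('bisc',s[i],ce[i].round(1),'maxz',H[q].max().round(4),'ctr',ray(*ce[i],0.014+0.010).round(4), 'eqd',np.sqrt(s[i,4]*4/np.pi)*1.22/514)
m=(roi&(H>0.008)).astype(np.uint8)
n,l,s,ce=cv2.connectedComponentsWithStats(m); i=1+np.argmax(s[1:,4]); cn=cv2.findContours((l==i).astype(np.uint8),0,2)[0][0]
r=cv2.minAreaRect(cn); print(r); b=cv2.boxPoints(r); B=np.array([ray(*k,0.014) for k in b]); print(B.round(4),B.mean(0))
# tongs
roi=np.zeros(H.shape,bool); roi[183:290,358:412]=1
m=(roi&(H>0.010)&(hsv[...,1]<90)).astype(np.uint8)
n,l,s,ce=cv2.connectedComponentsWithStats(m)
for i in range(1,n):
    if s[i,4]>15: print('t',s[i],ce[i])
for v in range(184,290,4):
    us=np.where(m[v])[0]; 
    if len(us): print(v,[(int(g[0]),int(g[-1]),ray(g.mean(),v,0.022).round(4).tolist()) for g in np.split(us,np.where(np.diff(us)>1)[0]+1)], H[v][us].max().round(4))
```

```text
table z 4.567417966760967e-05 board z [0.0137, 0.0136, 0.0138, 0.0135]
bisc [297 128  13  13 141] [302.9 133.9] maxz 1.2429 ctr [0.7143 0.0423 0.024 ] eqd 0.031802504835514445
bisc [265 130  13  13 143] [271.  136.1] maxz 1.2429 ctr [0.7102 0.1188 0.024 ] eqd 0.03202726031633911
bisc [234 135  14  13 146] [240.5 140.9] maxz 1.2429 ctr [0.6997 0.1916 0.024 ] eqd 0.03236146686581118
bisc [266 159  19  19 295] [274.9 168. ] maxz 1.2429 ctr [0.6331 0.1103 0.024 ] eqd 0.04600052401604175
bisc [300 160  13  13 140] [306.1 166. ] maxz 0.0424 ctr [0.6366 0.0359 0.024 ] eqd 0.031689529328062044
bisc [232 163  19  19 297] [240.9 172. ] maxz 1.2429 ctr [0.6248 0.1912 0.024 ] eqd 0.046156194593012796
((272.71038818359375, 155.52413940429688), (62.61629867553711, 95.50230407714844), 85.2363510131836)
[[ 0.733   0.2364  0.014 ]
 [ 0.7491  0.0063  0.014 ]
 [ 0.5969 -0.0037  0.014 ]
 [ 0.5815  0.2245  0.014 ]] [0.66512603 0.11587888 0.014     ]
t [368 187  38  98 496] [380.74798387 241.86290323]
188 [(377, 378, [0.5814, -0.1338, 0.022]), (399, 399, [0.5805, -0.1852, 0.022])] 1.2429
192 [(374, 375, [
[... 1305 characters left out ...]
9, 370, [0.4295, -0.111, 0.022]), (387, 388, [0.4288, -0.1537, 0.022])] 0.0241
256 [(370, 370, [0.4201, -0.112, 0.022]), (385, 387, [0.4194, -0.1499, 0.022])] 0.0247
260 [(370, 371, [0.4106, -0.113, 0.022]), (383, 385, [0.4101, -0.1449, 0.022])] 0.0259
264 [(370, 371, [0.4012, -0.1127, 0.022]), (381, 383, [0.4007, -0.14, 0.022])] 0.0241
268 [(370, 371, [0.3919, -0.1125, 0.022]), (379, 381, [0.3914, -0.135, 0.022])] 0.0247
272 [(369, 379, [0.3823, -0.1206, 0.022])] 0.0294
276 [(368, 379, [0.373, -0.1192, 0.022])] 0.0273
280 [(370, 370, [0.3638, -0.1107, 0.022]), (375, 375, [0.3635, -0.1225, 0.022]), (400, 400, [0.3624, -0.1816, 0.022])] 1.2429
284 [(372, 372, [0.3543, -0.1152, 0.022])] 0.0152
```

View pics/crop1.png

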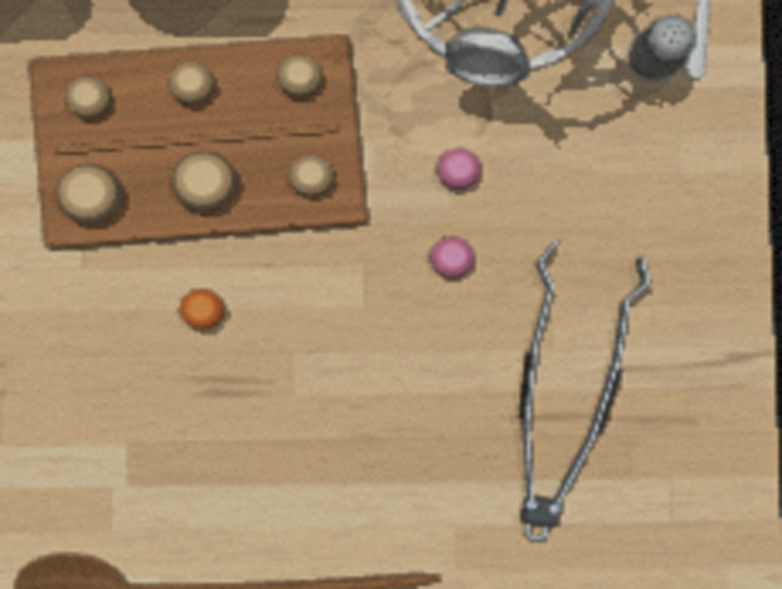

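The crop shows the small biscuit in the right place of the near row, beside two clearly larger ones. The tongs' grips (black) are at about rows 224–250. That puts tongs_grip at (0.465, −0.140) with yaw −12.5°, and the odd biscuit at (0.637, 0.036). The board's x axis is at yaw about +4°.

```bash
cat >> h.py <<'E'
def plan(x,y,z,yaw):  # tool down, tool x at world yaw (deg); prints turn deg, shift cm
    s=env.get_state(); R0=rot(s['orientation']); a=np.radians(yaw)
    T=np.array([[np.cos(a),np.sin(a),0],[np.sin(a),-np.cos(a),0],[0,0,-1]])
    print('turn',np.degrees(R.from_matrix(R0.T@T).as_rotvec()).round(2),'shift',(100*R0.T@(np.array([x,y,z])-s['tcp_pos'])).round(2),
     'q',s['joint_pos'].round(2),'tcp',s['tcp_pos'].round(4),'gap',s['finger_gap'].round(4),'F',s['wrist_force'].round(1),'t',s['clock'])
E
python3 -c "
from h import *
plan(.465,-.14,.11,167.5)"
```

```text
Traceback (most recent call last):
  File "h.py", line 17, in plan
    'q',s['joint_pos'].round(2),'tcp',s['tcp_pos'].round(4),'gap',s['finger_gap'].round(4),'F',s['wrist_force'].round(1),'t',s['clock'])
                                                                  ^^^^^^^^^^^^^^^^^^^^^
AttributeError: 'float' object has no attribute 'round'
```

```bash
sed -i "s/s\['finger_gap'\].round(4)/round(s['finger_gap'],4)/" h.py
python3 -c "
from h import *
plan(.465,-.14,.11,167.5)"
```

```text
turn [-2.000e-02 -1.300e-01 -1.474e+02] shift [ 38.85 -28.31  12.11] q [-1.36  0.31  0.05  1.3   0.    1.43] tcp [ 0.1975 -0.5395  0.2305] gap 0.0849 F [0.4 0.1 0.6] t 0.1
```

carry_out --steps '[[[0,0,-10],[4.9,-3.5,1],0],[[0,0,-20],[9.7,-7,2],0],[[0,0,-30],[14.6,-10.6,4],0],[[0,0,-40],[19.4,-14.2,6],10],[[0,0,-50],[24.3,-17.7,8],20],[[0,0,-60],[29.1,-21.2,10],30],[[0,0,-70],[34,-24.8,12.1],33],[[0,0,-80],[38.8,-28.3,12.1],33]]' --force 30

```text
clock: 1.1
tcp_pos: [0.4632, -0.1402, 0.1086]
orientation: [-0.001, 0.64, 0.768, -0.0]
wrist_force: [1.4, -1.2, 0.3]
finger_gap: 0.0742
grip_force: 0.0
```

```bash
python3 -c "
from h import *
plan(.465,-.14,.08,167.5)"
```

```text
turn [ -0.07  -0.16 -67.1 ] shift [-0.02  0.19  2.86] q [-0.46  0.22 -0.4   0.96 -0.    0.93] tcp [ 0.4632 -0.1402  0.1086] gap 0.0742 F [ 1.4 -1.2  0.3] t 1.1
```

carry_out --steps '[[[0,0,-10],[0,0,0.5],33],[[0,0,-20],[0,0,1],33],[[0,0,-30],[0,0,1.5],33],[[0,0,-40],[0,0,2],33],[[0,0,-50],[0,0,2.9],33],[[0,0,-60],[0,0.1,2.9],33],[[0,0,-67.2],[0,0.1,2.9],33],[[0,0,-67.2],[0,0.1,2.9],33]]'

```text
clock: 2.1
tcp_pos: [0.4644, -0.1422, 0.081]
orientation: [-0.0, 0.111, 0.994, 0.0]
wrist_force: [-0.5, 0.1, -0.0]
finger_gap: 0.0746
grip_force: 0.0
```

```bash
python3 -c "
from h import *
plan(.465,-.14,0,167.5)
p,d,c=grab('top'); p2,_,_=grab('side')
a=cv2.resize(p[170:300,330:430,::-1],(450,585)); b=cv2.resize(p2[120:250,270:370,::-1] if 0 else p2[100:260,280:440,::-1],(350,350))
o=np.zeros((585,800,3),np.uint8); o[:,:450]=a; o[:350,450:]=b; cv2.imwrite('pics/a2.png',o)"
```

```text
turn [ 0.01 -0.04 -0.28] shift [-0.02  0.22  8.1 ] q [-0.46  0.25 -0.43  0.89 -0.   -0.24] tcp [ 0.4644 -0.1422  0.081 ] gap 0.0746 F [-0.5  0.1 -0. ] t 2.1
```

View pics/a2.png

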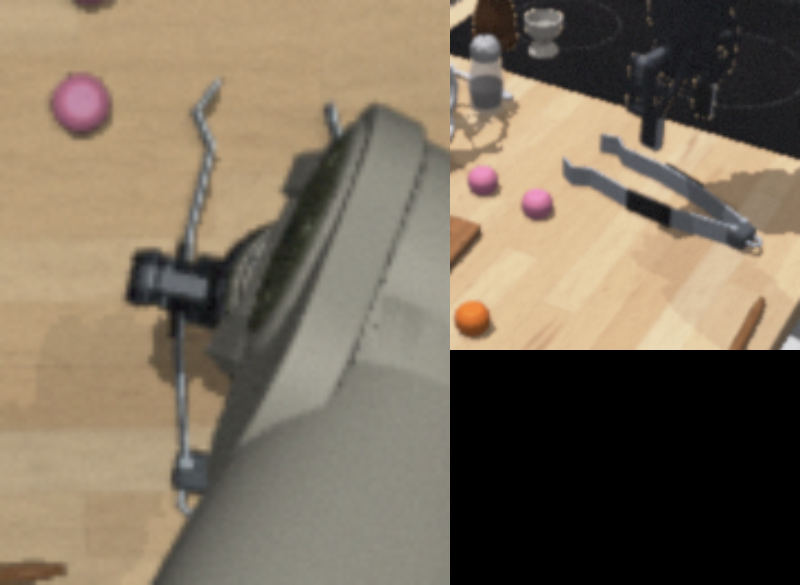

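The picture shows the fingers straddling the tongs at the black grips; a 2 mm sideways correction is enough. Next I descend.

carry_out --steps '[[[0,0,0],[0,0.2,2],33],[[0,0,0],[0,0.2,4],33],[[0,0,0],[0,0.2,5.5],33],[[0,0,0],[0,0.2,6.6],33],[[0,0,0],[0,0.2,7.4],33],[[0,0,0],[0,0.2,8],33],[[0,0,0],[0,0.2,8],33],[[0,0,0],[0,0.2,8],33]]'

```text
clock: 3.2
tcp_pos: [0.4654, -0.1405, 0.0016]
orientation: [0.0, 0.111, 0.994, -0.0]
wrist_force: [0.4, -0.1, -0.1]
finger_gap: 0.0743
grip_force: 0.0
```

carry_out --steps '[[[0,0,0],[0,0,0],45],[[0,0,0],[0,0,0],55],[[0,0,0],[0,0,0],65],[[0,0,0],[0,0,0],75],[[0,0,0],[0,0,0],80],[[0,0,0],[0,0,0],85],[[0,0,0],[0,0,0],87],[[0,0,0],[0,0,0],87]]'

```text
clock: 4.2
tcp_pos: [0.4661, -0.1407, 0.0027]
orientation: [0.001, 0.111, 0.994, -0.0]
wrist_force: [-2.6, 1.7, 9.7]
finger_gap: 0.0563
grip_force: 10.3
```

```bash
python3 -c "
from h import *
plan(.465,-.14,0,167.5)
p2,_,_=grab('side','s3.png'); cv2.imwrite('pics/s3.png',cv2.resize(p2[130:230,310:440,::-1],None,fx=6,fy=5.5))"
```

```text
turn [-0.03  0.13 -0.2 ] shift [0.12 0.05 0.27] q [-0.46  0.34 -0.53  0.69  0.   -0.24] tcp [ 0.4661 -0.1407  0.0027] gap 0.0563 F [-2.6  1.7  9.7] t 4.2
```

View pics/s3.png

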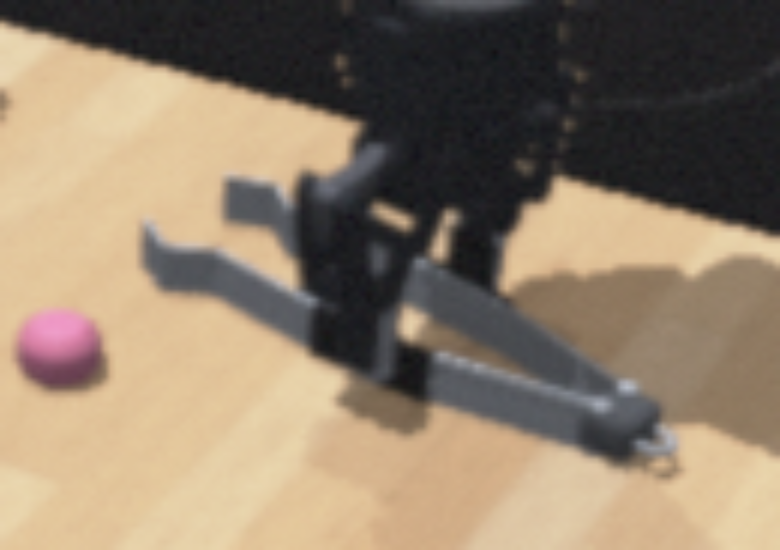

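The pads are on the black grip, with the tongs still flat and the jaws open; gap is 56.3 mm. Next: lift.

carry_out --steps '[[[0,0,0],[0,0,-0.5],87],[[0,0,0],[0,0,-1.5],87],[[0,0,0],[0,0,-3],87],[[0,0,0],[0,0,-5],87],[[0,0,0],[0,0,-7],87],[[0,0,0],[0,0,-9],87],[[0,0,0],[0,0,-10],87],[[0,0,0],[0,0,-10],87]]'

```text
clock: 5.25
tcp_pos: [0.4657, -0.1406, 0.1023]
orientation: [0.001, 0.111, 0.994, -0.0]
wrist_force: [-0.0, -0.8, -0.3]
finger_gap: 0.056
grip_force: 7.2
```

```bash
python3 -c "
from h import *
plan(.5419,.0285,.10,184.5)"
```

```text
turn [ -0.05   0.1  -17.2 ] shift [-3.72 18.17  0.22] q [-0.46  0.22 -0.4   0.94 -0.   -0.24] tcp [ 0.4657 -0.1406  0.1023] gap 0.056 F [-0.  -0.8 -0.3] t 5.25
```

carry_out --steps '[[[0,0,-1],[-0.3,1.5,0],87],[[0,0,-3],[-0.9,4.5,0],87],[[0,0,-6],[-1.6,8,0],87],[[0,0,-9],[-2.3,11.5,0],87],[[0,0,-12],[-3,14.5,0],87],[[0,0,-15],[-3.5,17,0],87],[[0,0,-17.2],[-3.7,18.2,0],87],[[0,0,-17.2],[-3.7,18.2,0],87]]'

```text
clock: 6.25
tcp_pos: [0.5408, 0.03, 0.1006]
orientation: [-0.001, -0.04, 0.999, -0.0]
wrist_force: [-0.2, 0.0, -0.1]
finger_gap: 0.0562
grip_force: 7.2
```

```bash
python3 -c "
from h import *
plan(.5419,.0285,.10,184.5)
p,d,c=grab('top'); p2,d2,c2=grab('side'); np.savez('h4.npz',p=p,d=d,p2=p2,d2=d2)
a=cv2.resize(p[120:250,250:370,::-1],(450,488)); b=cv2.resize(p2[130:270,170:310,::-1],(350,350))
o=np.zeros((488,800,3),np.uint8); o[:,:450]=a; o[:350,450:]=b; cv2.imwrite('pics/a4.png',o)"
```

```text
turn [ 0.   -0.08  0.1 ] shift [-0.1  -0.15  0.06] q [-0.09  0.33 -0.27  0.98 -0.   -0.17] tcp [0.5408 0.03   0.1006] gap 0.0562 F [-0.2  0.  -0.1] t 6.25
```

View pics/a4.png

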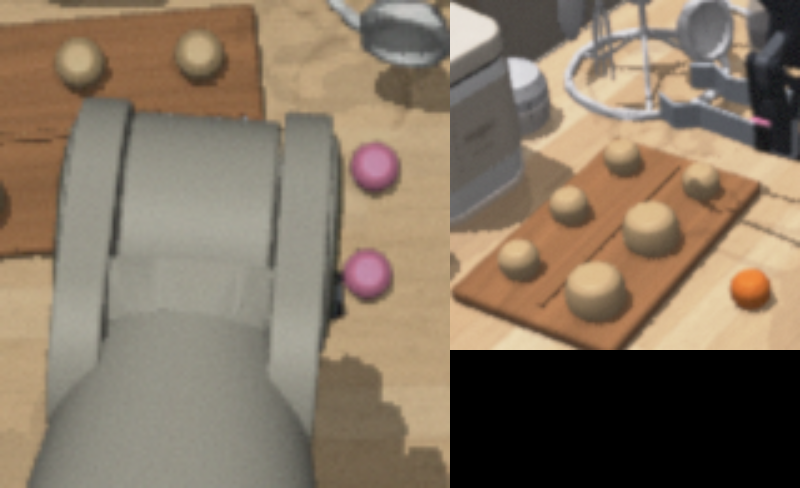

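The tongs are level above the board (left crop from the top camera is blocked by the arm). In the side view the jaws hang above and behind the odd biscuit, which sits at crop (700,182). I'll locate jaws and biscuit from the same side depth image.

Run:
```python
from h import *
z=np.load('h4.npz'); c=env.get_calibration('side'); P=pts(c,z['d2']).reshape(-1,3); C=z['p2'].reshape(-1,3).astype(int)
k=(abs(P[:,0]-.637)<.03)&(abs(P[:,1]-.036)<.03)&(P[:,2]>.034)&(P[:,2]<.05); q=P[k]; print('bisc',len(q),q.min(0).round(4),q.max(0).round(4),np.median(q,0).round(4))
r=(P[:,2]>.08)&(P[:,2]<.15)&(P[:,0]>.575)&(P[:,0]<.68)&(P[:,1]<.12)&(P[:,1]>-.06); q=P[r]; print(len(q))
a=np.radians(4.5); ex=np.array([np.cos(a),np.sin(a)]); ey=np.array([-ex[1],ex[0]])
tc=env.get_state()['tcp_pos'][:2]; s=(q[:,:2]-tc)@ex; t=(q[:,:2]-tc)@ey
for lo in np.arange(.04,.13,.006):
    o=''
    for n,m in(('L',(t>0)),('R',t<0)):
        m=m&(s>=lo)&(s<lo+.006)
        if m.sum()>3: o+=f' {n} n{m.sum()} t {np.median(t[m])*1e3:.1f} z {np.percentile(q[m,2],4)*1e3:.1f}..{np.percentile(q[m,2],96)*1e3:.1f}'
    print(round(lo*1e3),o)
```

```text
bisc 97 [0.6236 0.0257 0.0341] [0.6515 0.0511 0.0414] [0.6354 0.04   0.0382]
614
40  L n24 t 24.7 z 100.2..123.5
46  L n29 t 24.1 z 103.2..123.6
52  L n29 t 23.8 z 102.6..123.7
58  L n26 t 23.3 z 101.1..124.3 R n11 t -22.1 z 103.6..122.0
64  L n25 t 22.8 z 103.0..123.5 R n29 t -23.2 z 100.9..123.9
70  L n31 t 21.9 z 101.7..124.1 R n26 t -22.2 z 101.3..122.8
76  L n25 t 22.1 z 103.0..123.6 R n28 t -21.7 z 103.3..124.3
82  L n37 t 23.9 z 103.3..123.4 R n20 t -23.5 z 101.4..124.5
88  L n36 t 27.3 z 102.6..122.5 R n14 t -27.7 z 104.1..123.9
94  L n35 t 30.9 z 101.1..124.3 R n24 t -31.4 z 103.1..124.0
100  L n23 t 30.0 z 102.6..124.1 R n33 t -30.6 z 104.2..124.6
106  L n18 t 26.8 z 102.7..124.8 R n33 t -27.3 z 102.6..124.8
112  L n15 t 24.9 z 105.9..124.8 R n22 t -25.0 z 104.0..124.2
118 
124
```

Jaws are level and symmetric, centred 97.5 mm ahead of the TCP, with the lowest edge about level with the TCP z. I descend with a small correction.

carry_out --steps '[[[0,0,0],[0.15,-0.1,0.5],87],[[0,0,0],[0.15,-0.1,1.5],87],[[0,0,0],[0.15,-0.1,3],87],[[0,0,0],[0.15,-0.1,4.5],87],[[0,0,0],[0.15,-0.1,6],87],[[0,0,0],[0.15,-0.1,7.2],87],[[0,0,0],[0.15,-0.1,8.1],87],[[0,0,0],[0.15,-0.1,8.1],87]]'

```text
clock: 7.35
tcp_pos: [0.5392, 0.0281, 0.0195]
orientation: [-0.001, -0.039, 0.999, 0.0]
wrist_force: [0.4, -0.5, -1.6]
finger_gap: 0.0563
grip_force: 7.2
```

```bash
python3 -c "
from h import *
plan(.5393,.0293,.0185,184.5)
p2,d2,c2=grab('side'); cv2.imwrite('pics/s5.png',cv2.resize(p2[160:260,200:320,::-1],None,fx=6,fy=6))"
```

```text
turn [ 0.01 -0.08  0.01] shift [-0.02  0.12  0.1 ] q [-0.1   0.41 -0.38  0.79 -0.   -0.18] tcp [0.5392 0.0281 0.0195] gap 0.0563 F [ 0.4 -0.5 -1.6] t 7.35
```

View pics/s5.png

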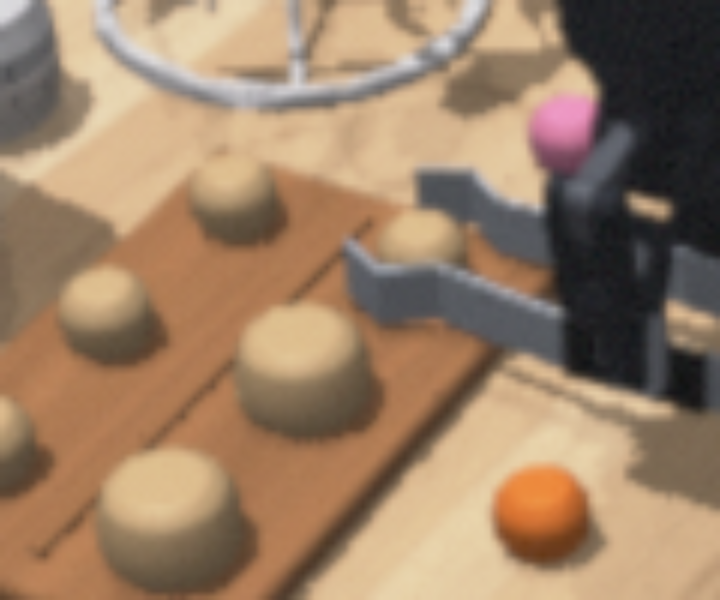

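The odd biscuit stands between the jaws, at crop (420,240), clear of the neighbouring large one. Next I close gradually.

carry_out --steps '[[[0,0,0],[0,0.1,0],95],[[0,0,0],[0,0.1,0],102],[[0,0,0],[0,0.1,0],109],[[0,0,0],[0,0.1,0],116],[[0,0,0],[0,0.1,0],123],[[0,0,0],[0,0.1,0],130],[[0,0,0],[0,0.1,0],145],[[0,0,0],[0,0.1,0],160]]' --force 35

```text
clock: 8.4
tcp_pos: [0.5398, 0.0289, 0.0204]
orientation: [0.0, -0.039, 0.999, -0.0]
wrist_force: [0.4, 0.5, 0.7]
finger_gap: 0.0425
grip_force: 36.8
```

carry_out --steps '[[[0,0,0],[0,0,0],200],[[0,0,0],[0,0,0],255],[[0,0,0],[0,0,0],255],[[0,0,0],[0,0,0],255],[[0,0,0],[0,0,-0.3],255],[[0,0,0],[0,0,-0.6],255],[[0,0,0],[0,0,-1],255],[[0,0,0],[0,0,-1.5],255]]'

```text
clock: 9.4
tcp_pos: [0.5396, 0.0289, 0.0356]
orientation: [-0.0, -0.039, 0.999, -0.0]
wrist_force: [0.5, -0.2, -0.7]
finger_gap: 0.0423
grip_force: 36.6
```

```bash
python3 -c "
from h import *
plan(.5393,.0293,.12,184.5)
p2,d2,c2=grab('side'); cv2.imwrite('pics/s6.png',cv2.resize(p2[160:260,200:320,::-1],None,fx=6,fy=6))"
```

```text
turn [-0.01 -0.01 -0.  ] shift [ 0.03  0.04 -8.44] q [-0.09  0.39 -0.36  0.83 -0.   -0.17] tcp [0.5396 0.0289 0.0356] gap 0.0423 F [ 0.5 -0.2 -0.7] t 9.4
```

View pics/s6.png

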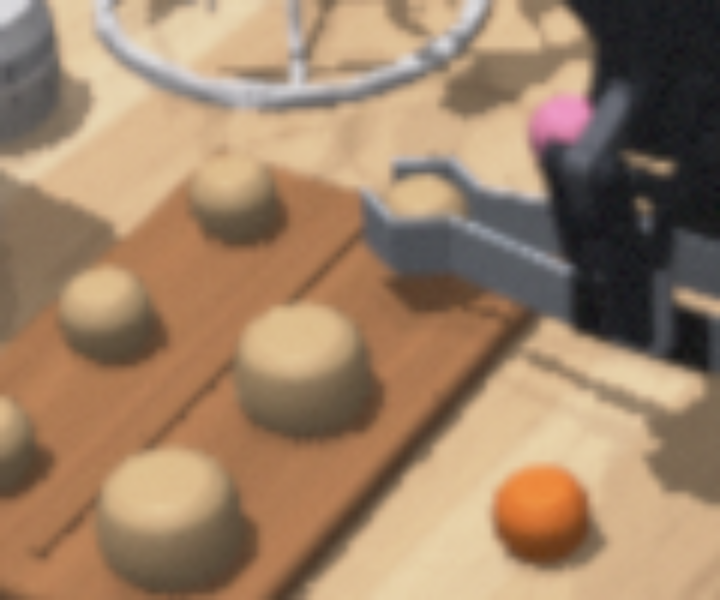

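The biscuit is off the board, held between the jaws; the other biscuits have not moved. I lift the rest of the way.

carry_out --steps '[[[0,0,0],[0,0,-0.8],255],[[0,0,0],[0,0,-2.2],255],[[0,0,0],[0,0,-4],255],[[0,0,0],[0,0,-6],255],[[0,0,0],[0,0,-7.6],255],[[0,0,0],[0,0,-8.7],255],[[0,0,0],[0,0,-9],255],[[0,0,0],[0,0,-9],255]]'

```text
clock: 10.45
tcp_pos: [0.5395, 0.029, 0.1251]
orientation: [-0.0, -0.039, 0.999, -0.0]
wrist_force: [-0.7, -0.3, -0.6]
finger_gap: 0.0424
grip_force: 36.6
```

carry_out --steps '[[[0,0,0],[0,0,0],255],[[0,0,0],[0,0,0],255],[[0,0,0],[0,0,0],255],[[0,0,0],[0,0,0],255],[[0,0,0],[0,0,0],255],[[0,0,0],[0,0,0],255],[[0,0,0],[0,0,0],255],[[0,0,0],[0,0,0],255]]'

```text
clock: 11.45
tcp_pos: [0.5397, 0.0289, 0.1253]
orientation: [0.0, -0.039, 0.999, -0.0]
wrist_force: [0.2, -0.6, -1.3]
finger_gap: 0.0426
grip_force: 36.6
```

```bash
python3 -c "
from h import *
plan(.5393,.0293,.12,184.5)
p2,d2,c2=grab('side'); cv2.imwrite('pics/s7.png',cv2.resize(p2[100:230,200:340,::-1],None,fx=5,fy=4.5))"
```

```text
turn [-0.  0. -0.] shift [0.04 0.04 0.53] q [-0.09  0.3  -0.24  1.03 -0.   -0.17] tcp [0.5397 0.0289 0.1253] gap 0.0426 F [ 0.2 -0.6 -1.3] t 11.45
```

View pics/s7.png

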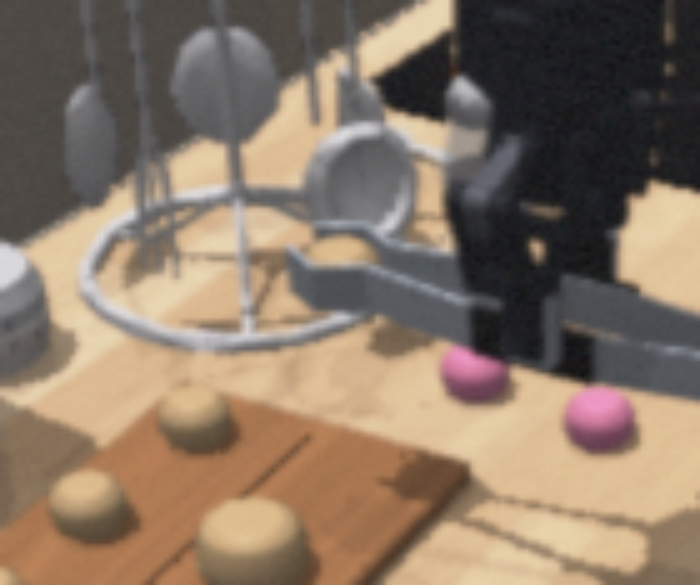

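The biscuit, at crop (345,250), is held between the level jaws about 10 cm up, and its place on the board is empty.

```bash
python3 -c "
from h import *
print(env.hand_in())"
```

```text
the job is handed in; nothing more can be done
None
```

I handed the job in at about 11.5 s with the misplaced small biscuit held in the level tongs about 10 cm above the board, under a 36.6 N squeeze. The neighbouring biscuits showed no movement in the side views, and no verdict came back.

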